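# Index and lock the demonstration carousel

## Task

Turn the loaded carousel anticlockwise by pushing its upright post with the shut gripper (push it, do not grip it) slowly, without a knock, until the ear meets the stop block, and press it firmly home there for half a second with about 14 N, never more than 22 N. Then take the locking pin from its wooden rest and put it through the ear's hole into the socket below, fully home with its collar on the ear, gently and without forcing it, and let go. The dish and pot must stay standing on the platter, and the other things on the table must be left alone.

Things in the scene. Friction and masses are not known exactly. Their poses are not given: they have to be found in the camera images.
- carousel: Fixed base: black foot, 170 mm across, 30 mm high; origin on the table on the platter's axis, z up. Along its own -y an aluminium bracket (x -23 to 41, y -165 to -111 mm, top 36 mm above the table) holds the lock socket; on it, at x 18.5 to 32.5 mm, stands the dark steel stop block, its top 55 mm above the table.
- platter: Wooden disc 230 mm across, 12 thick, top 50 mm above the table; origin on its axis, underside. Stiff bearing: 3 N at the post turns it, it stays where left. An aluminium ear, 36 wide, flush, sticks out along its own -y to 161 mm from the axis. Starts 40 to 80 deg short; turned anticlockwise from above, the ear meets the rigid stop block when platter and carousel axes agree. Two loose things on it.
- post (a point): Upright bare steel push post on the platter, 14 mm across, fixed, from the platter's top to 42 mm above it; this point is on its axis 21 mm above the platter's top (71 mm above the table), 100 mm from the platter's axis. Seen from above it stands 75 degrees clockwise of the ear. Axes as the platter's.
- ear_hole (a point): Centre of the mouth of the ear's through hole, 15 mm across, at the ear's top face, 138 mm from the platter's axis. Axes as the platter's.
- socket (a point): Centre of the mouth of the lock socket in the bracket's top (36 mm above the table), 14 mm across, 30 mm deep, 138 mm from the platter's axis along the carousel's own -y. It lies straight under the ear hole when the ear rests on the stop block.
- pin: Locking pin, about 120 g, upright. Origin at its tip, z up: cone 6 to 12 mm across over the first 10 mm, steel shaft 12 across to 38 mm, collar 26 across from 38 to 43, black round grip 20 across from 43 to 88 mm. Starts in the wooden rest, collar on the rest's top (tip 7 mm above the table). Fully in, its collar lies on the ear and its tip is 12 mm above the table.
- pin_rest: Fixed wooden block 60 x 60 x 45 mm with a 14 mm hole in its middle, 41 mm deep, origin under its centre.
- dish: Open glass dish, 76 mm across, 28 mm high, loose on the platter about 62 mm from its axis; origin under its centre.
- pot: Closed white pot, 52 mm across, 36 mm high, loose on the platter about 62 mm from its axis; origin under its centre.
- spray: Bystander: white trigger spray bottle, 64 mm across, 190 mm tall; loose, origin under its centre.
- pump: Bystander: clear soap pump bottle, 50 x 65 mm, 166 mm tall; loose, origin under its centre.
- can: Bystander: yellow metal can with a narrow neck, 56 mm across, 170 mm tall; loose, origin under its centre.
- tape: Bystander: roll of tape lying flat, 80 mm across, 24 mm high; loose, origin under its centre.
- jar: Bystander: small amber jar, 52 mm across, 60 mm tall; loose, origin under its centre.
- spoon: Bystander: metal spoon lying flat, 170 mm long; loose, origin at its middle, underside.
- bag: Bystander: paper bag of starch with a green band, 70 x 110 mm, 175 mm tall; loose, origin under its centre.
- bowl: Bystander: large open glass bowl, 150 mm across, 70 mm tall; loose, origin under its centre.

How it is judged:
On the way, in this order (a step that is already met when the one before it is completed fails the run):
1. the ear is home at the stop (its hole within 2 mm of the socket's axis) and the fingers press the platter there with more than 9 N, for 0.4 s (horizontal distance between ear_hole and socket below 0.002 m and contact force between the fingers and platter above 9 N), for 0.4 s.
2. the pin is fully in the socket through the ear: tip at most 14 mm above the table and within 2.5 mm of the socket's axis, upright (horizontal distance between pin and socket below 0.0025 m and height (world z) of pin below 0.014 m and angle between pin's own z axis and vertical below 0.06 rad and horizontal distance between ear_hole and socket below 0.003 m), for 0.2 s.
At the end, for the whole second after the job is handed in: Pin released, at rest, upright (0.06 rad) in the socket: tip within 2.5 mm of the socket's axis and at most 14 mm above the table (fully in is 12); ear hole within 3 mm of that axis; platter still; dish and pot upright on the platter, within 82 mm of its axis (all of step 2 and linear speed of pin below 0.01 m/s and angular speed of platter below 0.02 rad/s and not (angle between any of dish, pot's own z axis and vertical above 0.25 rad or horizontal distance between any of dish, pot and platter above 0.082 m)); the robot touches nothing.
It fails at once if the platter is pushed with more than 22 N (contact force between any of the fingers, the arm and platter above 22 N).
It fails at once if the pin is forced or knocked on the carousel with more than 40 N (contact force between pin and carousel above 40 N).
It fails at once if the dish or the pot tips over or slides off its place on the platter (angle between any of dish, pot's own z axis and vertical above 0.25 rad or horizontal distance between any of dish, pot and platter above 0.082 m).
It fails at once if a bystander is moved by more than 20 mm or tipped (distance of any of spray, pump, can, tape, jar, spoon, bag, bowl from where it was at the start of the episode above 0.02 m or angle between any of spray, pump, can, tape, jar, bag, bowl's own z axis and vertical above 0.3 rad).
It also fails if it takes over 72 s, if anything falls off the work surface, if the arm or the gripper's body presses on something with over 40 N, if the wrist force passes 120 N, or if a joint passes its speed limit or range.

## Robot

A 6-joint arm with a two-finger parallel gripper is mounted at the origin on the work surface. World frame = base frame: x ahead of the robot, y to its left, z up, the work surface at z = 0. Lengths are in m, angles in rad, forces in N, time in s.
With the tool pointing down it reaches from about 0.3 to 0.875 m from the base axis. Payload 6.4 kg.
Tool frame: the origin (TCP) lies on the centre line of the jaws, within the pads' length; the fingertips stand 11 mm ahead of it and the grasp point (between the pads) lies 8 mm behind it (manip.tip_extent is the distance from the TCP to the fingertips, in m); y points along the fingers, x is the direction in which the jaws open and shut, and the axes are right-handed (so a half turn about y gives the same grasp; the last joint's range is limited). The gripper opens to 88 mm and grips with 3 to 60 N. Pads are 18 mm wide; open, the fingers measure 123 mm over their backs; the gripper's body (75 mm by 187 mm) begins 45 mm behind the grasp point.
Start: joints at [-1.431, 0.181, 1.607, -0, 1.354, -0.206], TCP at [0.195, -0.541, 0.25] pointing down, gripper open.
Joint ranges: [-2.99, 2.99], [-0.89, 2.07], [0.3, 2.58], [-1.14, 4.28], [0, 2.63], [-3.12, 3.12]. Speed limits (rad/s): [2.57, 2.57, 3.01, 3.14, 3.14, 3.14].

## Interface

Orientations are given as a rotation vector (axis times angle).
In Python, from workcell import manip gives the robot as it stands.
- The arm moves only by the tool send_rows, never from a script. Its argument "targets" is a list of rows, each a list of 7 numbers: the turn, a rotation vector about the tool's x, y, z in degrees, then the shift along the tool's x, y, z in m, then the finger opening in m, from 0 to 0.0881. In form: [[rx, ry, rz, x, y, z, fingers], ...]. A call has 1 to 5 rows; each row shifts and turns the commanded pose from where the row before left it, along the tool's axes as they then stand; what a row does not reach is not made up. A row lasts 1/12 s, in which the tool goes at most 41.7 mm and 7.16 degrees, less where a joint would pass 70% of its speed; a pose out of reach is approached as far as the arm can. A call is refused whole if a number of a shift passes 0.0417 or a number of a turn 7.16, either way. A call with a gripper value outside its range is refused whole. The fingers move at their own pace and stop on an object; "force" is the grip in N (left out, the last holds). Time passes only in rows, so rows that do not move let the fingers close. It gives the time, the measured TCP pose, the force and the opening at its end, in the units of the state.
- manip.read_state(): the state, without advancing time (a new reading comes with each control period).
- manip.read_camera(name): name is "scene" or "top"; returns a dict with "frame" (384x512x3 uint8, red, green, blue), "mtx" (3x3 intrinsics, pixels), "k1" (the pictures are not rectified: a ray, as slopes to the right and down, at radius r is drawn at 1 + k1 r^2 times it, then the intrinsics apply), "pose" (4x4, takes a point from camera to world coordinates). Camera axes: x right, y up, looking along -z (the intrinsics and any distortion apply to the point x, -y, -z); pixel columns grow to the right and rows downward; lengths in m; the calibration is good to about 2 mm. A picture is of the moment at which its call begins. There is no depth.
- manip.hand_in(): hands the job in, once; it reports no verdict.
The state is a dict: "clock": time; "joint_pos": joint angles; "dq": joint speeds; "effort": joint torques, N m; "tool_pos": TCP position; "ee_rot": TCP orientation; "contact_force": force on the tool from outside, world axes, zero at the start; "wrist_torque": the same for the moment, N m; "grip_width": opening from 0.0 (shut) to 1.0 (fully open).
Only numpy, scipy, OpenCV 4.12 (cv2) and the standard library are available. Lean on these libraries where they do the work, as an engineer would, in place of code of your own. Each camera call takes 0.05 s, during which the arm holds its last target. There are 200 camera calls.

## Working session

There is one attempt and no reset: what is moved stays moved. The work goes in short steps, Python scripts to look and compute and a tool call to move; the robot and the scene stay as the last step left them, time stands still between calls to the robot, and variables do not carry over. Pictures are saved under pics/ and viewed, about 8 in all and at most 12, crops included, and the job is handed in when it is done.

Besides the shell and the picture viewer there is one more tool, called after "Call:" by a JSON object that holds its "name" and its "arguments", one argument or row to a line. send_rows: Moves the arm, as the interface text tells. Its arguments: {"type":"object","properties":{"targets":{"type":"array"},"force":{"type":"number"}},"required":["targets"]}

```bash
ls; mkdir -p pics
python3 - <<'E'
from workcell import manip
import cv2,json
for n in ("scene","top"):
    c=manip.read_camera(n); cv2.imwrite(f"pics/{n}0.png",c["frame"][:,:,::-1]); print(n,c["mtx"].tolist(),c["k1"],c["pose"].round(4).tolist())
print(manip.read_state(),manip.tip_extent)
E
```

```text
pics
scene [[456.7282249855289, 0.0, 256.0628827718977], [0.0, 456.7282249855289, 184.4017573052265], [0.0, 0.0, 1.0]] 0.05517240858753279 [[0.5972, -0.4948, 0.6312, 1.323], [0.8021, 0.3707, -0.4683, -0.5156], [-0.0023, 0.786, 0.6182, 0.8567], [0.0, 0.0, 0.0, 1.0]]
top [[499.3747580541942, 0.0, 253.71707730763808], [0.0, 499.3747580541942, 189.35053471736026], [0.0, 0.0, 1.0]] -0.22356885489158027 [[0.0283, 0.9966, -0.0775, 0.4686], [-0.9996, 0.0279, -0.0071, 0.0399], [-0.005, 0.0777, 0.997, 1.4138], [0.0, 0.0, 0.0, 1.0]]
{'clock': 0.1, 'joint_pos': array([-1.43132234e+00,  1.81467605e-01,  1.60790347e+00,  2.43104810e-08,
        1.35382872e+00, -2.06300415e-01]), 'dq': array([ 0.00042444, -0.00214485, -0.00109986,  0.00048769,  0.00203746,
       -0.00180885]), 'effort': array([ 5.67431762e-04, -4.34819770e+01, -3.42696512e+01,  7.05083949e-02,
        3.40261194e-02, -2.47470558e-05]), 'tool_pos': array([ 0.194831  , -0.54048219,  0.24890195]), 'ee_rot': array([-1.35196694,  0.95156664, -0.94975138]), 'contact_force': array([-0.25463296, -0.10737563,  0.56285468]), 'wrist_torque': array([-0.02684012, -0.07195237, -0.02529887]), 'grip_width': 0.997364799465161} 0.011
```

View pics/top0.png

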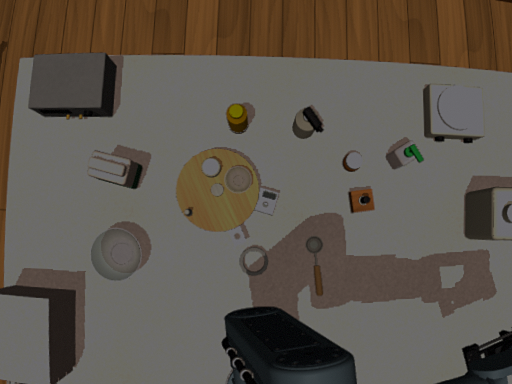

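View pics/scene0.png

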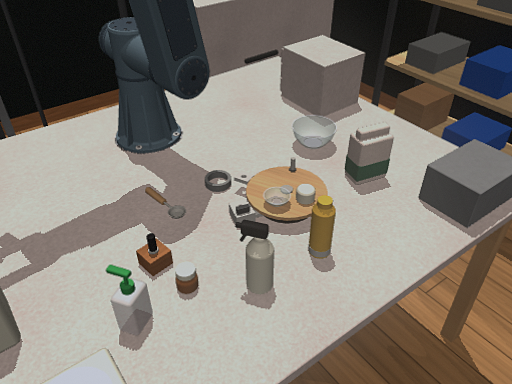

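```bash
cat > h.py <<'E'
from workcell import manip
import numpy as np, cv2
from scipy.spatial.transform import Rotation as R
from scipy.optimize import least_squares
def ray(c,u,v):
    K=c["mtx"]; d=np.array([(u-K[0,2])/K[0,0],(v-K[1,2])/K[1,1]]); s=d.copy()
    for _ in range(20): s=d/(1+c["k1"]*(s@s))
    return c["pose"][:3,3],c["pose"][:3,:3]@np.array([s[0],-s[1],-1])
def onz(c,u,v,z):
    o,d=ray(c,u,v); return o+d*(z-o[2])/d[2]
def proj(c,p):
    q=c["pose"][:3,:3].T@(np.asarray(p,float)-c["pose"][:3,3]); s=np.array([q[0],-q[1]])/-q[2]; s=s*(1+c["k1"]*(s@s))
    K=c["mtx"]; return np.array([s[0]*K[0,0]+K[0,2],s[1]*K[1,1]+K[1,2]])
def tri(c1,p1,c2,p2):
    o1,d1=ray(c1,*p1);o2,d2=ray(c2,*p2)
    t=np.linalg.lstsq(np.c_[d1,-d2],o2-o1,rcond=None)[0]; a,b=o1+t[0]*d1,o2+t[1]*d2
    return (a+b)/2,np.linalg.norm(a-b)
def st():
    s=manip.read_state(); M=R.from_rotvec(s["ee_rot"]).as_matrix(); return s,M
E
python3 -c "
from h import *
s,M=st();print(M.round(3))"
```

```text
[[ 0.339 -0.     0.941]
 [-0.941  0.002  0.339]
 [-0.002 -1.     0.   ]]
```

Run:
```python
import cv2,numpy as np
t=cv2.imread("pics/top0.png");s=cv2.imread("pics/scene0.png")
a=cv2.resize(t[140:275,165:385],None,fx=3.6,fy=3.6,interpolation=cv2.INTER_CUBIC)[:, :792]
b=cv2.resize(s[145:225,200:340],None,fx=5.6,fy=5.6,interpolation=cv2.INTER_CUBIC)
cv2.imwrite("pics/a.png",a);cv2.imwrite("pics/b.png",b)
```

```text
(no output)
```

View pics/a.png

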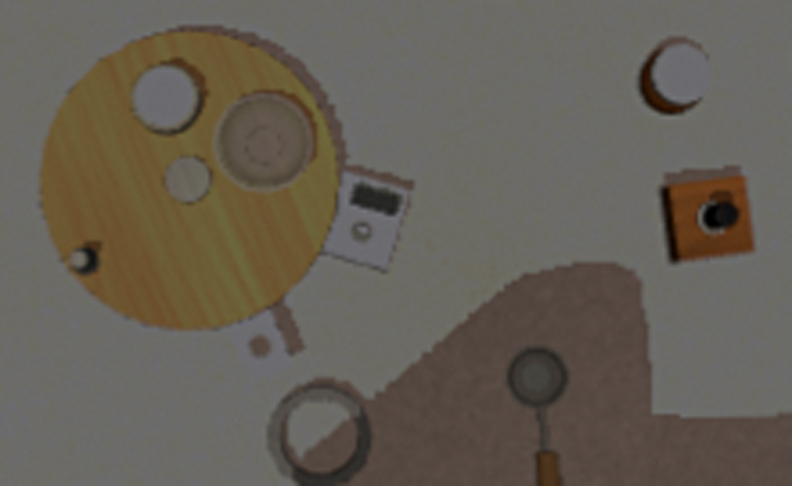

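View pics/b.png

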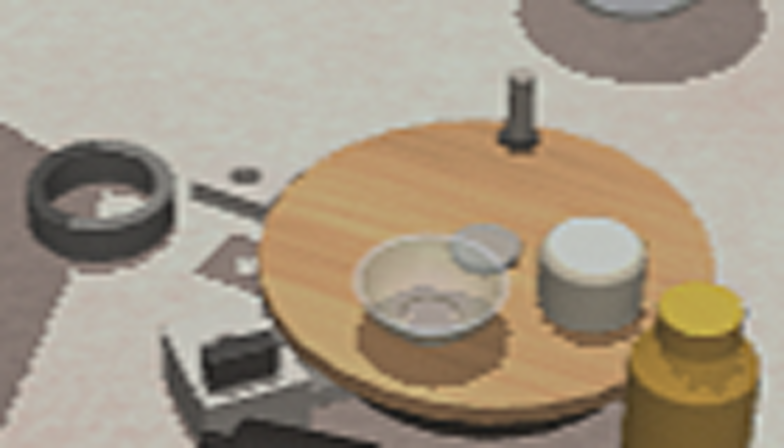

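```bash
cat > m.py <<'E'
from h import *
def platter(c):
    hsv=cv2.cvtColor(c["frame"],cv2.COLOR_RGB2HSV)
    m=cv2.inRange(hsv,(10,90,60),(28,255,255)); m[:, :170]=0; m[:,262:]=0; m[:140]=0; m[250:]=0
    ct=max(cv2.findContours(cv2.morphologyEx(m,cv2.MORPH_CLOSE,np.ones((9,9))),0,1)[0],key=cv2.contourArea)
    P=np.array([onz(c,*p,0.05)[:2] for p in cv2.convexHull(ct)[:,0].astype(float)])
    f=least_squares(lambda q:np.hypot(*(P-q[:2]).T)-q[2],[*P.mean(0),.115],loss="soft_l1",f_scale=.001).x
    return f
E
python3 - <<'E'
from m import *
t=manip.read_camera("top");s=manip.read_camera("scene")
f=platter(t);print("platter",f)
C=f[:2]
hub=onz(t,217.2,189.7,.05);print("hub",hub)
A=lambda p:(np.hypot(*(p[:2]-C)),np.degrees(np.arctan2(*(p[:2]-C)[::-1])))
for n,u,v,z in (("ear",237.2,236.1,.05),("sock",265.3,204.2,.036),("post",186.8,212,.092),("pintop",366.4,199.2,.095)):
    p=onz(t,u,v,z);print(n,p.round(4),A(p))
print("post tri",tri(t,(186.8,212),s,(200+520/5.6,145+76/5.6)))
# pin via tri, rest
print("pin tri",tri(t,(366.4,199.2),s,(152.5,235)))
hsv=cv2.cvtColor(t["frame"],cv2.COLOR_RGB2HSV);m=cv2.inRange(hsv,(4,120,70),(16,255,255));m[:,:340]=0;m[:180]=0;m[220:]=0;m[:,385:]=0
ct=max(cv2.findContours(cv2.morphologyEx(m,cv2.MORPH_CLOSE,np.ones((9,9))),0,1)[0],key=cv2.contourArea)
r=cv2.minAreaRect(ct);print(r,onz(t,*r[0],.045), "corners",[onz(t,*p,.045)[:2].round(3).tolist() for p in cv2.boxPoints(r)])
# bystanders approx
for n,u,v,z in (("can",236,110,.17),("spray",310,120,.19),("bag",108,160,.17),("bowl",116,252,.07),("tape",255,260,.024),("jar",354,159,.06),("spoon",314,244,.0),("spoonend",319,294,0.),("pump",405,153,.12)): print(n,onz(t,u,v,z).round(3))
E
```

```text
platter [0.5721912  0.15014958 0.11389951]
hub [0.57087895 0.14982306 0.05      ]
ear [0.4456 0.0911 0.05  ] (np.float64(0.13968066526711756), np.float64(-154.98699699995032))
sock [0.5355 0.0167 0.036 ] (np.float64(0.13843531108735244), np.float64(-105.3664870283309))
post [0.506  0.2256 0.092 ] (np.float64(0.10034829533469376), np.float64(131.2626019816241))
pintop [ 0.5532 -0.2525  0.095 ] (np.float64(0.40308058015041265), np.float64(-92.70536542631848))
post tri (array([0.50580332, 0.22561198, 0.08896984]), np.float64(0.0009743046044724245))
pin tri (array([ 0.55374157, -0.25097452,  0.09600853]), np.float64(0.002829455716954835))
((362.17694091796875, 199.91537475585938), (21.209938049316406, 20.71380043029785), 82.87498474121094) [ 0.55407215 -0.25162799  0.045     ] corners [[0.579, -0.219], [0.588, -0.277], [0.529, -0.285], [0.521, -0.227]]
can [0.767 0.1   0.17 ]
spray [ 0.742 -0.087  0.19 ]
bag [0.63  0.425 0.17 ]
bowl [0.391 0.421 0.07 ]
tape [0.38  0.041 0.024]
jar [ 0.665 -0.224  0.06 ]
spoon [ 0.428 -0.125  0.   ]
spoonend [ 0.287 -0.143  0.   ]
pump [ 0.678 -0.352  0.12 ]
```

Call:
{"name": "send_rows", "arguments": {
  "targets": [
    [0,-7,0,0,0,0,0],
    [0,-7,0,0,0,0,0],
    [0,-7,0,0,0,0,0],
    [0,0,0,-0.006,0,0.0125,0],
    [0,0,0,-0.012,0,0.025,0]
  ],
  "force": 20
}}

```text
clock: 0.62
tool_pos: [0.2105, -0.5041, 0.2494]
ee_rot: [-1.465, 0.672, -0.672]
contact_force: [0.9, -0.4, 0.5]
grip_width: 0.645
```

Call:
{"name": "send_rows", "arguments": {
  "targets": [
    [0,0,0,-0.015,0,0.0313,0],
    [0,0,0,-0.015,0,0.0313,0],
    [0,0,0,-0.015,0,0.0313,0],
    [0,0,0,-0.015,0,0.0313,0],
    [0,0,0,-0.015,0,0.0313,0]
  ]
}}

```text
clock: 1.03
tool_pos: [0.2812, -0.3422, 0.2495]
ee_rot: [-1.464, 0.671, -0.671]
contact_force: [1.1, 0.7, -0.0]
grip_width: 0.27
```

Call:
{"name": "send_rows", "arguments": {
  "targets": [
    [0,0,0,-0.015,0,0.0313,0],
    [0,0,0,-0.015,0,0.0313,0],
    [0,0,0,-0.015,0,0.0313,0],
    [0,0,0,-0.015,0,0.0313,0],
    [0,0,0,-0.015,0,0.0313,0]
  ]
}}

```text
clock: 1.45
tool_pos: [0.3506, -0.1831, 0.2498]
ee_rot: [-1.465, 0.67, -0.671]
contact_force: [1.2, -0.6, 0.1]
grip_width: 0.006
```

Call:
{"name": "send_rows", "arguments": {
  "targets": [
    [0,0,0,-0.015,0,0.0313,0],
    [0,0,0,-0.015,0,0.0313,0],
    [0,0,0,-0.015,0,0.0313,0],
    [0,0,0,-0.015,0,0.0313,0],
    [0,0,0,-0.015,0,0.0313,0]
  ]
}}

```text
clock: 1.87
tool_pos: [0.4201, -0.0239, 0.2498]
ee_rot: [-1.465, 0.67, -0.671]
contact_force: [0.2, 0.9, 0.8]
grip_width: 0.002
```

Call:
{"name": "send_rows", "arguments": {
  "targets": [
    [0,0,0,-0.015,0,0.0313,0],
    [0,0,0,-0.015,0,0.0313,0],
    [0,0,0,-0.015,0,0.0313,0],
    [0,0,0,-0.015,0,0.0313,0],
    [0,0,0,-0.015,0,0.0313,0]
  ]
}}

```text
clock: 2.28
tool_pos: [0.4895, 0.1353, 0.2496]
ee_rot: [-1.465, 0.67, -0.67]
contact_force: [1.0, -0.3, 0.6]
grip_width: 0.005
```

Call:
{"name": "send_rows", "arguments": {
  "targets": [
    [0,0,0,-0.015,0,0.0313,0],
    [0,0,0,-0.015,0,0.0313,0],
    [0,0,0,-0.01,0,0.02,0],
    [0,0,0,-0.005,0,0.01,0],
    [0,0,0,0,0,0,0]
  ]
}}

```text
clock: 2.7
tool_pos: [0.53, 0.2295, 0.2492]
ee_rot: [-1.466, 0.669, -0.668]
contact_force: [-1.2, -0.1, -0.1]
grip_width: 0.008
```

```bash
python3 -c "
from h import *
s,M=st();print(s['tool_pos'],s['contact_force'],M.round(3))
d=np.array([.540,.255,.073])-s['tool_pos'];print(M.T@d)"
```

```text
[0.53002736 0.22953449 0.24924167] [-1.23461967 -0.10363333 -0.06467085] [[ 0.655 -0.001  0.755]
 [-0.755  0.     0.655]
 [-0.    -1.    -0.   ]]
[-0.01261679  0.17623856  0.02428701]
```

Call:
{"name": "send_rows", "arguments": {
  "targets": [
    [0,0,0,-0.0126,0.0,0.024,0],
    [0,0,0,0,0.03,0,0],
    [0,0,0,0,0.04,0,0],
    [0,0,0,0,0.04,0,0],
    [0,0,0,0,0.03,0,0]
  ]
}}

```text
clock: 3.12
tool_pos: [0.5382, 0.2512, 0.1069]
ee_rot: [-1.467, 0.673, -0.67]
contact_force: [-0.3, 0.2, -0.8]
grip_width: 0.006
```

Call:
{"name": "send_rows", "arguments": {
  "targets": [
    [0,0,0,0,0.02,0,0],
    [0,0,0,0,0.01,0,0],
    [0,0,0,0,0.006,0,0],
    [0,0,0,0,0,-0.003,0],
    [0,0,0,0,0,-0.005,0]
  ]
}}

```text
clock: 3.53
tool_pos: [0.5348, 0.2476, 0.0751]
ee_rot: [-1.463, 0.669, -0.672]
contact_force: [1.0, -0.3, -0.1]
grip_width: 0.002
```

```bash
python3 -c "
from h import *
s,M=st();print(s['tool_pos'],s['contact_force'])
d=np.array([.506,.2255,.073])-s['tool_pos'];print('post in tool',M.T@d)
t=manip.read_camera('top');cv2.imwrite('pics/t1.png',cv2.resize(t['frame'][140:275,165:300,::-1],None,fx=4,fy=4,interpolation=2))
"
```

```text
[0.53476709 0.24760921 0.07511338] [ 0.96734536 -0.32248185 -0.12868456]
post in tool [-0.00206035  0.00204175 -0.03622727]
```

Call:
{"name": "send_rows", "arguments": {
  "targets": [
    [0,0,0,-0.002,0.001,-0.004,0],
    [0,0,0,0,0,-0.004,0],
    [0,0,0,0,0,-0.003,0],
    [0,0,0,0,0,-0.002,0],
    [0,0,0,0,0,-0.001,0]
  ]
}}

```text
clock: 4.0
tool_pos: [0.5217, 0.2402, 0.0731]
ee_rot: [-1.465, 0.67, -0.671]
contact_force: [0.1, 1.2, 0.1]
grip_width: 0.003
```

Call:
{"name": "send_rows", "arguments": {
  "targets": [
    [0,0,0,0,0,-0.001,0],
    [0,0,0,0,0,-0.001,0],
    [0,0,0,0,0,-0.001,0],
    [0,0,0,0,0,-0.001,0],
    [0,0,0,0,0,-0.001,0]
  ]
}}

```text
clock: 4.42
tool_pos: [0.5181, 0.237, 0.0727]
ee_rot: [-1.465, 0.67, -0.67]
contact_force: [1.1, 0.9, -0.2]
grip_width: 0.006
```

Call:
{"name": "send_rows", "arguments": {
  "targets": [
    [0,0,0,0,0,-0.001,0],
    [0,0,0,0,0,-0.001,0],
    [0,0,0,0,0,-0.001,0],
    [0,0,0,0,0,-0.001,0],
    [0,0,0,0,0,-0.001,0]
  ]
}}

```text
clock: 4.83
tool_pos: [0.5142, 0.2339, 0.0727]
ee_rot: [-1.464, 0.671, -0.67]
contact_force: [0.7, 2.8, -1.7]
grip_width: 0.001
```

Call:
{"name": "send_rows", "arguments": {
  "targets": [
    [0,-0.6,0,-0.0001,0,-0.001,0],
    [0,-0.6,0,-0.0001,0,-0.001,0],
    [0,-0.9,0,-0.0002,0,-0.0015,0],
    [0,-0.9,0,-0.0002,0,-0.0015,0],
    [0,-1.1,0,-0.0002,0,-0.002,0]
  ]
}}

```text
clock: 5.25
tool_pos: [0.5085, 0.2296, 0.0728]
ee_rot: [-1.482, 0.614, -0.614]
contact_force: [1.3, 3.8, -0.5]
grip_width: 0.007
```

Call:
{"name": "send_rows", "arguments": {
  "targets": [
    [0,-1.15,0,-0.0002,0,-0.002,0],
    [0,-1.15,0,-0.0002,0,-0.002,0],
    [0,-1.15,0,-0.0002,0,-0.002,0],
    [0,-1.15,0,-0.0002,0,-0.002,0],
    [0,-1.15,0,-0.0002,0,-0.002,0]
  ]
}}

```text
clock: 5.67
tool_pos: [0.5009, 0.2228, 0.0727]
ee_rot: [-1.504, 0.536, -0.536]
contact_force: [0.3, 3.8, 0.3]
grip_width: 0.004
```

```bash
cat > a.py <<'E'
from m import *
C=np.array([.5715,.150])
s,M=st();p=s['tool_pos'][:2]-C
er=M[:2,0]*-1; tt=-M[:2,2]
print('pos',s['tool_pos'].round(4),'F push',-(s['contact_force'][:2]@tt).round(2),s['contact_force'].round(2),'tool er ang',np.degrees(np.arctan2(er[1],er[0])).round(2),'radial',(p@er).round(4),'tang',(p@tt).round(4),'down',M[:,1].round(3))
E
python3 a.py
```

```text
pos [0.5009 0.2228 0.0727] F push 3.17 [0.34 3.81 0.35] tool er ang 140.78 radial 0.1008 tang -0.0118 down [-0.  0. -1.]
```

Call:
{"name": "send_rows", "arguments": {
  "targets": [
    [0,-1.4,0,-0.0003,0,-0.0025,0],
    [0,-1.4,0,-0.0003,0,-0.0025,0],
    [0,-1.4,0,-0.0003,0,-0.0025,0],
    [0,-1.4,0,-0.0003,0,-0.0025,0],
    [0,-1.4,0,-0.0003,0,-0.0025,0]
  ]
}}

```text
clock: 6.08
tool_pos: [0.4923, 0.2136, 0.0728]
ee_rot: [-1.526, 0.44, -0.441]
contact_force: [0.3, 4.0, 0.7]
grip_width: 0.003
```

Call:
{"name": "send_rows", "arguments": {
  "targets": [
    [0,-1.4,0,-0.0003,0,-0.0025,0],
    [0,-1.4,0,-0.0003,0,-0.0025,0],
    [0,-1.4,0,-0.0003,0,-0.0025,0],
    [0,-1.4,0,-0.0003,0,-0.0025,0],
    [0,-1.4,0,-0.0003,0,-0.0025,0]
  ]
}}

```text
clock: 6.5
tool_pos: [0.485, 0.2033, 0.0728]
ee_rot: [-1.543, 0.345, -0.345]
contact_force: [1.2, 2.8, -1.1]
grip_width: 0.007
```

Call:
{"name": "send_rows", "arguments": {
  "targets": [
    [0,-1.4,0,-0.0003,0,-0.0025,0],
    [0,-1.4,0,-0.0003,0,-0.0025,0],
    [0,-1.4,0,-0.0003,0,-0.0025,0],
    [0,-1.4,0,-0.0003,0,-0.0025,0],
    [0,-1.4,0,-0.0003,0,-0.0025,0]
  ]
}}

```text
clock: 6.92
tool_pos: [0.479, 0.1923, 0.0728]
ee_rot: [-1.557, 0.249, -0.25]
contact_force: [2.0, 2.2, -1.4]
grip_width: 0.004
```

Call:
{"name": "send_rows", "arguments": {
  "targets": [
    [0,-1.4,0,-0.0003,0,-0.0025,0],
    [0,-1.4,0,-0.0003,0,-0.0025,0],
    [0,-1.1,0,-0.0003,0,-0.002,0],
    [0,-1.1,0,-0.0003,0,-0.002,0],
    [0,-0.9,0,-0.0003,0,-0.0015,0]
  ]
}}

```text
clock: 7.33
tool_pos: [0.4748, 0.1827, 0.0729]
ee_rot: [-1.564, 0.168, -0.17]
contact_force: [1.8, 1.9, -1.7]
grip_width: 0.003
```

```bash
python3 a.py
```

```text
pos [0.4748 0.1827 0.0729] F push 2.25 [ 1.84  1.9  -1.65] tool er ang 167.66 radial 0.1015 tang -0.0113 down [ 0.001 -0.    -1.   ]
```

Call:
{"name": "send_rows", "arguments": {
  "targets": [
    [0,-0.9,0,0,0,-0.0015,0],
    [0,-0.9,0,0,0,-0.0015,0],
    [0,-0.9,0,0,0,-0.0015,0],
    [0,-0.9,0,0,0,-0.0015,0],
    [0,-0.9,0,0,0,-0.0015,0]
  ]
}}

```text
clock: 7.75
tool_pos: [0.4727, 0.1757, 0.0728]
ee_rot: [-1.568, 0.108, -0.107]
contact_force: [-0.7, 4.0, 1.5]
grip_width: 0.003
```

Call:
{"name": "send_rows", "arguments": {
  "targets": [
    [0,-0.9,0,0,0,-0.0015,0],
    [0,-0.9,0,0,0,-0.0015,0],
    [0,-0.6,0,0,0,-0.001,0],
    [0,-0.6,0,0,0,-0.001,0],
    [0,-0.6,0,0,0,-0.001,0]
  ]
}}

```text
clock: 8.17
tool_pos: [0.4718, 0.1696, 0.0724]
ee_rot: [-1.57, 0.06, -0.058]
contact_force: [-1.7, 2.8, -0.2]
grip_width: 0.004
```

```bash
python3 a.py
```

```text
pos [0.4718 0.1696 0.0724] F push 2.69 [-1.7   2.82 -0.21] tool er ang 175.72 radial 0.1008 tang -0.0121 down [-0.001 -0.    -1.   ]
```

Call:
{"name": "send_rows", "arguments": {
  "targets": [
    [0,-0.4,0,0,0,-0.0007,0],
    [0,-0.4,0,0,0,-0.0007,0],
    [0,-0.4,0,0,0,-0.0007,0],
    [0,-0.4,0,0,0,-0.0007,0],
    [0,-0.4,0,0,0,-0.0007,0]
  ]
}}

```text
clock: 8.58
tool_pos: [0.472, 0.1662, 0.0725]
ee_rot: [-1.571, 0.032, -0.031]
contact_force: [-0.9, 3.7, -0.5]
grip_width: 0.002
```

Call:
{"name": "send_rows", "arguments": {
  "targets": [
    [0,-0.2,0,0,0,-0.0004,0],
    [0,-0.2,0,0,0,-0.0004,0],
    [0,-0.2,0,0,0,-0.0004,0],
    [0,-0.2,0,0,0,-0.0004,0],
    [0,-0.2,0,0,0,-0.0004,0]
  ]
}}

```text
clock: 9.0
tool_pos: [0.472, 0.1647, 0.0727]
ee_rot: [-1.57, 0.018, -0.018]
contact_force: [-2.5, 8.3, -1.6]
grip_width: 0.004
```

```bash
python3 a.py
```

```text
pos [0.472  0.1647 0.0727] F push 8.2 [-2.51  8.26 -1.55] tool er ang 178.66 radial 0.0998 tang -0.0124 down [-0.     0.001 -1.   ]
```

Call:
{"name": "send_rows", "arguments": {
  "targets": [
    [0,0,0,0,0,-0.0003,0],
    [0,0,0,0,0,0,0]
  ]
}}

```text
clock: 9.17
tool_pos: [0.472, 0.1647, 0.0727]
ee_rot: [-1.569, 0.018, -0.018]
contact_force: [-1.5, 8.0, -1.9]
grip_width: 0.007
```

Call:
{"name": "send_rows", "arguments": {
  "targets": [
    [0,0,0,0,0,-0.0003,0],
    [0,0,0,0,0,-0.0003,0],
    [0,0,0,0,0,0,0]
  ]
}}

```text
clock: 9.42
tool_pos: [0.472, 0.1646, 0.0727]
ee_rot: [-1.568, 0.018, -0.019]
contact_force: [-1.7, 9.5, -2.8]
grip_width: 0.006
```

Call:
{"name": "send_rows", "arguments": {
  "targets": [
    [0,0,0,0,0,-0.0003,0],
    [0,0,0,0,0,-0.0003,0],
    [0,0,0,0,0,0,0]
  ]
}}

```text
clock: 9.67
tool_pos: [0.472, 0.1646, 0.0727]
ee_rot: [-1.567, 0.018, -0.019]
contact_force: [-1.5, 13.4, -2.1]
grip_width: 0.0
```

Call:
{"name": "send_rows", "arguments": {
  "targets": [
    [0,0,0,0,0,-0.0003,0],
    [0,0,0,0,0,0,0]
  ]
}}

```text
clock: 9.83
tool_pos: [0.472, 0.1645, 0.0727]
ee_rot: [-1.567, 0.018, -0.019]
contact_force: [-1.0, 15.2, -3.5]
grip_width: 0.004
```

Call:
{"name": "send_rows", "arguments": {
  "targets": [
    [0,0,0,0,0,0,0],
    [0,0,0,0,0,0,0],
    [0,0,0,0,0,0,0],
    [0,0,0,0,0,0,0],
    [0,0,0,0,0,0,0]
  ]
}}

```text
clock: 10.25
tool_pos: [0.472, 0.1645, 0.0727]
ee_rot: [-1.567, 0.018, -0.019]
contact_force: [-2.2, 14.7, -2.8]
grip_width: 0.004
```

Call:
{"name": "send_rows", "arguments": {
  "targets": [
    [0,0,0,0,0,0,0],
    [0,0,0,0,0,0,0],
    [0,0,0,0,0,0,0]
  ]
}}

```text
clock: 10.5
tool_pos: [0.472, 0.1645, 0.0727]
ee_rot: [-1.567, 0.018, -0.019]
contact_force: [-0.8, 14.7, -2.2]
grip_width: 0.001
```

```bash
python3 a.py
python3 - <<'E'
from m import *
t=manip.read_camera('top')
cv2.imwrite('pics/t2.png',cv2.resize(t['frame'][140:275,165:300,::-1],None,fx=4,fy=4,interpolation=2))
E
```

```text
pos [0.472  0.1645 0.0727] F push 14.71 [-0.76 14.73 -2.23] tool er ang 178.65 radial 0.0998 tang -0.0122 down [ 0.     0.004 -1.   ]
```

Call:
{"name": "send_rows", "arguments": {
  "targets": [
    [0,0,0,0,0,0.001,0],
    [0,0,0,0,0,0.002,0],
    [0,0,0,0,0,0.008,0],
    [0,0,0,0,0,0.015,0],
    [0,0,0,0,-0.02,0.005,0]
  ]
}}

```text
clock: 10.97
tool_pos: [0.471, 0.1938, 0.0903]
ee_rot: [-1.572, 0.022, -0.015]
contact_force: [0.2, -0.2, -0.6]
grip_width: 0.005
```

Call:
{"name": "send_rows", "arguments": {
  "targets": [
    [0,0,0,0,-0.04,0,0],
    [0,0,0,0,-0.04,0,0],
    [0,0,0,0,-0.04,0,0],
    [0,0,0,0,-0.035,0,0],
    [0,0,0,-0.02,-0.015,0,0]
  ]
}}

```text
clock: 11.38
tool_pos: [0.4575, 0.1939, 0.2692]
ee_rot: [-1.57, 0.01, -0.028]
contact_force: [0.3, -0.4, 0.5]
grip_width: 0.002
```

Run:
```python
from m import *
s,M=st();print(s['tool_pos'],M.round(3))
t=manip.read_camera('top')
cv2.imwrite('pics/t3.png',t['frame'][:,:,::-1])
s=manip.read_camera('scene');cv2.imwrite('pics/s3.png',s['frame'][:,:,::-1])
a=cv2.resize(t['frame'][140:275,170:305,::-1],None,fx=4.4,fy=4.4,interpolation=2)[:, :]
cv2.imwrite('pics/t3c.png',a)
```

```text
[0.45749175 0.1938701  0.26921468] [[ 1.     0.011  0.025]
 [-0.025  0.001  1.   ]
 [ 0.011 -1.     0.001]]
```

View pics/t3c.png

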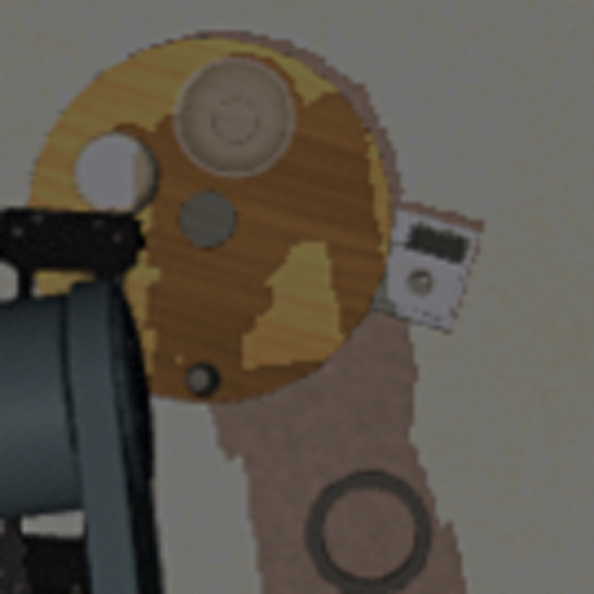

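```bash
cat > g.py <<'E'
from m import *
import sys
s,M=st(); T=np.array([float(a) for a in sys.argv[1:4]])
print(s['tool_pos'].round(4),'F',s['contact_force'].round(2),'w',s['grip_width'],'\n',M.round(4)); print('tool move',(M.T@(T-s['tool_pos'])).round(4))
# rotation to vertical, keep yaw
x=M[:,0]*[1,1,0]; x/=np.linalg.norm(x); y=np.array([0,0,-1.]); W=np.c_[x,y,np.cross(x,y)]
print('levelling deg',np.degrees(R.from_matrix(M.T@W).as_rotvec()).round(2))
E
python3 g.py .5538 -.2518 .26
python3 - <<'E'
from m import *
c=manip.read_camera('top'); im=cv2.cvtColor(c['frame'],cv2.COLOR_RGB2GRAY)
print(im[198:210,258:273])
E
```

```text
[0.4539 0.1944 0.2669] F [ 0.33 -0.17 -0.11] w 0.005535734793470831 
 [[ 9.997e-01  7.800e-03  2.290e-02]
 [-2.290e-02  7.000e-04  9.997e-01]
 [ 7.700e-03 -1.000e+00  9.000e-04]]
tool move [ 0.11    0.0074 -0.4438]
levelling deg [-0.05  0.    0.44]
[[102 112 113 113 115 116 115 116 116 116  99  70  58  55  44]
 [108 114 113 112 113 113 114 115 116 117 115 115 115  98  69]
 [107 114 112 114 114 112 110 110 110 113 114 114 116 115 114]
 [112 114 114 113 113 101  83  80  81  99 112 114 113 114 114]
 [109 114 113 114 106  78  60  54  60  77 104 114 113 113 113]
 [107 114 114 112  95  75  77  84 100  80  97 111 112 112 113]
 [108 113 113 113  99  83  81  83  83  73  94 110 113 114 113]
 [107 114 114 113 105  88  81  82  81  75 101 112 113 113 113]
 [109 114 113 113 113 100  88  85  85  91 110 113 112 112 112]
 [108 114 114 112 114 113 108 102 103 110 114 113 113 112 114]
 [104 109 111 113 113 112 113 113 113 114 113 113 112 112 112]
 [ 87  79 101 109 112 113 110 113 113 113 113 113 113 114 106]]
```

Call:
{"name": "send_rows", "arguments": {
  "targets": [
    [0,0,0.44,0.004,0,-0.017,0.05],
    [0,0,0,0.008,0,-0.032,0.05],
    [0,0,0,0.009,0,-0.036,0.05],
    [0,0,0,0.009,0,-0.036,0.05],
    [0,0,0,0.009,0,-0.036,0.05]
  ]
}}

```text
clock: 11.95
tool_pos: [0.488, 0.0343, 0.2604]
ee_rot: [-1.571, 0.026, -0.01]
contact_force: [0.8, 0.6, -0.2]
grip_width: 0.361
```

Call:
{"name": "send_rows", "arguments": {
  "targets": [
    [0,0,0,0.009,0,-0.036,0.05],
    [0,0,0,0.009,0,-0.036,0.05],
    [0,0,0,0.009,0,-0.036,0.05],
    [0,0,0,0.009,0,-0.036,0.05],
    [0,0,0,0.009,0,-0.036,0.05]
  ]
}}

```text
clock: 12.37
tool_pos: [0.5287, -0.1472, 0.2597]
ee_rot: [-1.57, 0.027, -0.011]
contact_force: [0.2, 0.4, 0.6]
grip_width: 0.568
```

Call:
{"name": "send_rows", "arguments": {
  "targets": [
    [0,0,0,0.009,0,-0.036,0.05],
    [0,0,0,0.009,0,-0.036,0.05],
    [0,0,0,0.008,0,-0.03,0.05],
    [0,0,0,0,0,-0.01,0.05],
    [0,0,0,0,0,0,0.05]
  ]
}}

```text
clock: 12.78
tool_pos: [0.5516, -0.2602, 0.2591]
ee_rot: [-1.569, 0.03, -0.013]
contact_force: [-0.3, 0.6, 0.0]
grip_width: 0.564
```

```bash
python3 g.py .5538 -.2518 .068
python3 - <<'E'
from m import *
c=manip.read_camera('top'); im=cv2.cvtColor(c['frame'],cv2.COLOR_RGB2GRAY).astype(float)
w=np.clip(110-im[200:209,260:271],0,None); v,u=np.mgrid[200:209,260:271]
u0,v0=(w*u).sum()/w.sum(),(w*v).sum()/w.sum(); C=np.array([.5715,.150])
p=onz(c,u0,v0,.05); print(u0,v0,p,np.hypot(*(p[:2]-C)))
cv2.imwrite('pics/t4.png',c['frame'][:,:,::-1])
E
```

```text
[ 0.5516 -0.2602  0.2591] F [-0.26  0.62  0.03] w 0.563582323151104 
 [[ 0.9996 -0.0108  0.0269]
 [-0.0269  0.0015  0.9996]
 [-0.0108 -0.9999  0.0012]]
tool move [0.0041 0.1911 0.0082]
levelling deg [-0.07 -0.   -0.62]
265.0779036827195 203.3371104815864 [0.53717146 0.0175701  0.05      ] 0.13680689988303948
```

Call:
{"name": "send_rows", "arguments": {
  "targets": [
    [0,0,-0.6,0.0041,0,0.0082,0.05],
    [0,0,0,0,0.03,0,0.05],
    [0,0,0,0,0.04,0,0.05],
    [0,0,0,0,0.035,0,0.05],
    [0,0,0,0,0,0,0.05]
  ]
}}

```text
clock: 13.25
tool_pos: [0.553, -0.244, 0.1492]
ee_rot: [-1.563, 0.023, -0.011]
contact_force: [-1.1, 0.5, -0.8]
grip_width: 0.568
```

```bash
python3 g.py .5538 -.2518 .068
```

```text
[ 0.553  -0.244   0.1492] F [-1.12  0.52 -0.81] w 0.5675251753950623 
 [[ 0.9997 -0.0075  0.0211]
 [-0.0211  0.0079  0.9997]
 [-0.0077 -0.9999  0.0077]]
tool move [ 0.0016  0.0811 -0.0084]
levelling deg [-0.44 -0.   -0.44]
```

Call:
{"name": "send_rows", "arguments": {
  "targets": [
    [0,0,0,0,0,-0.008,0.05],
    [0,0,0,0,0,0,0.05],
    [0,0,0,0,0,0,0.05],
    [0,0,0,0,0,0,0.05]
  ]
}}

```text
clock: 13.58
tool_pos: [0.5581, -0.2583, 0.1598]
ee_rot: [-1.573, 0.013, -0.024]
contact_force: [-0.3, -0.5, 0.3]
grip_width: 0.567
```

```bash
python3 g.py .5538 -.2518 .068
python3 - <<'E'
from m import *
c=manip.read_camera('top'); cv2.imwrite('pics/t5.png',cv2.resize(c['frame'][170:235,330:400,::-1],None,fx=7,fy=7,interpolation=2))
c=manip.read_camera('scene'); cv2.imwrite('pics/s5.png',cv2.resize(c['frame'][180:290,100:240,::-1],None,fx=5,fy=5,interpolation=2))
E
```

```text
[ 0.5581 -0.2583  0.1598] F [-0.34 -0.48  0.3 ] w 0.5672307795982844 
 [[ 0.9997  0.0067  0.0234]
 [-0.0234 -0.0027  0.9997]
 [ 0.0068 -1.     -0.0026]]
tool move [-0.0051  0.0918  0.0066]
levelling deg [ 0.15 -0.    0.39]
```

View pics/s5.png

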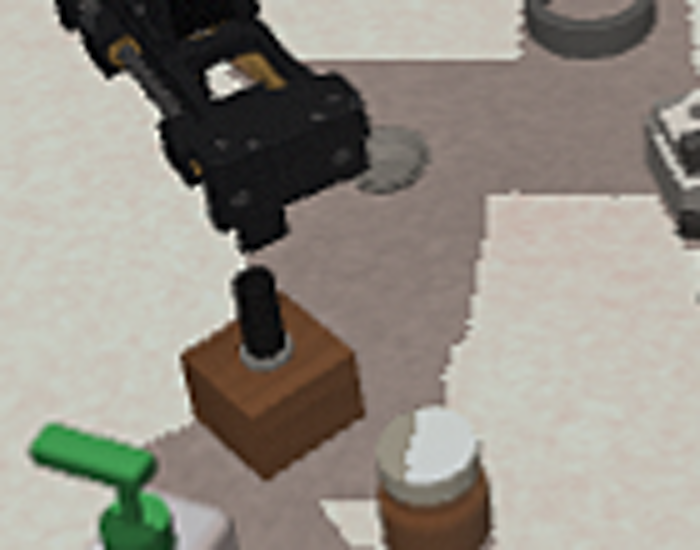

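Call:
{"name": "send_rows", "arguments": {
  "targets": [
    [0,0,0,0,0,0,0.05],
    [0,0,0,0,0,0,0.05],
    [0,0,0,0,0,0,0.05],
    [0,0,0,0,0,0,0.05],
    [0,0,0,0,0,0,0.05]
  ]
}}

```text
clock: 14.1
tool_pos: [0.5567, -0.2575, 0.1568]
ee_rot: [-1.571, 0.016, -0.02]
contact_force: [0.8, 0.3, -0.3]
grip_width: 0.567
```

```bash
python3 g.py .5538 -.2518 .068
```

```text
[ 0.5567 -0.2575  0.1568] F [ 0.79  0.25 -0.33] w 0.5667765274540357 
 [[ 9.997e-01  2.700e-03  2.340e-02]
 [-2.340e-02  0.000e+00  9.997e-01]
 [ 2.700e-03 -1.000e+00  1.000e-04]]
tool move [-0.0032  0.0888  0.0056]
levelling deg [-0.    0.    0.16]
```

Call:
{"name": "send_rows", "arguments": {
  "targets": [
    [0,0,0,-0.003,0.0,0.0055,0.05],
    [0,0,0,0,0.01,0,0.05],
    [0,0,0,0,0.015,0,0.05],
    [0,0,0,0,0.015,0,0.05],
    [0,0,0,0,0.015,0,0.05]
  ]
}}

```text
clock: 14.52
tool_pos: [0.5537, -0.2515, 0.1006]
ee_rot: [-1.571, 0.016, -0.02]
contact_force: [-1.1, 0.3, -0.4]
grip_width: 0.572
```

Call:
{"name": "send_rows", "arguments": {
  "targets": [
    [0,0,0,0,0.013,0,0.05],
    [0,0,0,0,0.01,0,0.05],
    [0,0,0,0,0.005,0,0.05],
    [0,0,0,0,0.003,0,0.05],
    [0,0,0,0,0,0,0.05]
  ]
}}

```text
clock: 14.93
tool_pos: [0.5539, -0.2518, 0.0703]
ee_rot: [-1.57, 0.017, -0.02]
contact_force: [0.0, -1.3, 0.2]
grip_width: 0.568
```

Call:
{"name": "send_rows", "arguments": {
  "targets": [
    [0,0,0,0,0,0,0.05],
    [0,0,0,0,0,0,0.05],
    [0,0,0,0,0,0,0.05],
    [0,0,0,0,0,0,0.05]
  ]
}}

```text
clock: 15.27
tool_pos: [0.5544, -0.2522, 0.0716]
ee_rot: [-1.571, 0.015, -0.021]
contact_force: [-0.2, -0.4, -0.7]
grip_width: 0.567
```

```bash
python3 g.py .5538 -.2518 .068
```

```text
[ 0.5544 -0.2522  0.0716] F [-0.24 -0.42 -0.66] w 0.5673264150739065 
 [[ 9.997e-01  3.800e-03  2.330e-02]
 [-2.330e-02 -8.000e-04  9.997e-01]
 [ 3.800e-03 -1.000e+00 -7.000e-04]]
tool move [-0.0007  0.0036  0.0004]
levelling deg [ 0.04 -0.    0.22]
```

Call:
{"name": "send_rows", "arguments": {
  "targets": [
    [0,0,0.2,-0.0005,0.003,0,0.05],
    [0,0,0,0,0,0,0.03],
    [0,0,0,0,0,0,0.022],
    [0,0,0,0,0,0,0.015],
    [0,0,0,0,0,0,0.01]
  ],
  "force": 20
}}

```text
clock: 15.68
tool_pos: [0.5536, -0.2519, 0.0678]
ee_rot: [-1.571, 0.019, -0.018]
contact_force: [-0.3, -0.1, 0.5]
grip_width: 0.286
```

Call:
{"name": "send_rows", "arguments": {
  "targets": [
    [0,0,0,0,0,0,0.01],
    [0,0,0,0,0,0,0.01],
    [0,0,0,0,0,0,0.01],
    [0,0,0,0,0,0,0.01],
    [0,0,0,0,0,0,0.01]
  ]
}}

```text
clock: 16.1
tool_pos: [0.5536, -0.2519, 0.0679]
ee_rot: [-1.571, 0.019, -0.018]
contact_force: [0.2, 0.9, 0.2]
grip_width: 0.22
```

```bash
python3 g.py .5538 -.2518 .068
```

```text
[ 0.5536 -0.2519  0.0679] F [0.16 0.94 0.24] w 0.2195584952202065 
 [[ 9.997e-01 -7.000e-04  2.330e-02]
 [-2.330e-02 -0.000e+00  9.997e-01]
 [-7.000e-04 -1.000e+00 -0.000e+00]]
tool move [ 0.0002 -0.0001  0.0001]
levelling deg [ 0.    0.   -0.04]
```

Call:
{"name": "send_rows", "arguments": {
  "targets": [
    [0,0,0,0,-0.003,0,0.01],
    [0,0,0,0,-0.006,0,0.01],
    [0,0,0,0,-0.012,0,0.01],
    [0,0,0,0,-0.015,0,0.01],
    [0,0,0,0,-0.015,0,0.01]
  ]
}}

```text
clock: 16.52
tool_pos: [0.5536, -0.2519, 0.1202]
ee_rot: [-1.571, 0.019, -0.018]
contact_force: [-0.6, 0.1, -1.6]
grip_width: 0.222
```

Call:
{"name": "send_rows", "arguments": {
  "targets": [
    [0,0,0,0,-0.015,0,0.01],
    [0,0,0,0,-0.01,0,0.01],
    [0,0,0,0,-0.005,0.005,0.01],
    [0,0,0,0,0,0.012,0.01],
    [0,0,0,0,0,0.018,0.01]
  ]
}}

```text
clock: 16.93
tool_pos: [0.5543, -0.2168, 0.149]
ee_rot: [-1.571, 0.02, -0.019]
contact_force: [-0.1, -0.5, -1.0]
grip_width: 0.215
```

Call:
{"name": "send_rows", "arguments": {
  "targets": [
    [0,0,0,-0.002,0,0.022,0.01],
    [0,0,0,-0.002,0,0.025,0.01],
    [0,0,0,-0.002,0,0.025,0.01],
    [0,0,0,-0.002,0,0.025,0.01],
    [0,0,0,-0.002,0,0.025,0.01]
  ]
}}

```text
clock: 17.35
tool_pos: [0.5461, -0.0922, 0.1478]
ee_rot: [-1.57, 0.02, -0.016]
contact_force: [0.5, 0.2, -0.6]
grip_width: 0.219
```

Call:
{"name": "send_rows", "arguments": {
  "targets": [
    [0,0,0,-0.002,0,0.025,0.01],
    [0,0,0,-0.002,0,0.022,0.01],
    [0,0,0,-0.002,0,0.018,0.01],
    [0,0,0,-0.002,0,0.012,0.01],
    [0,0,0,-0.001,0,0.006,0.01]
  ]
}}

```text
clock: 17.77
tool_pos: [0.5391, -0.0092, 0.1481]
ee_rot: [-1.57, 0.019, -0.015]
contact_force: [-0.3, 0.2, -1.8]
grip_width: 0.218
```

Call:
{"name": "send_rows", "arguments": {
  "targets": [
    [0,0,0,0,0,0.002,0.01],
    [0,0,0,0,0,0,0.01],
    [0,0,0,0,0,0,0.01],
    [0,0,0,0,0,0,0.01],
    [0,0,0,0,0,0,0.01]
  ]
}}

```text
clock: 18.18
tool_pos: [0.5404, -0.0104, 0.1489]
ee_rot: [-1.571, 0.02, -0.019]
contact_force: [-0.1, -0.1, -1.4]
grip_width: 0.216
```

```bash
python3 g.py .537 .0175 .14
```

```text
[ 0.5404 -0.0104  0.1489] F [-0.08 -0.11 -1.43] w 0.21633162683065393 
 [[ 9.997e-01 -6.000e-04  2.460e-02]
 [-2.460e-02 -1.000e-04  9.997e-01]
 [-6.000e-04 -1.000e+00 -1.000e-04]]
tool move [-0.0041  0.0089  0.0278]
levelling deg [ 0.01  0.   -0.04]
```

Run:
```python
from m import *
c=manip.read_camera('scene'); print(proj(c,[.5372,.0176,.05]),proj(c,[.5404,-.0104,.088]))
a=cv2.resize(c['frame'][140:250,190:300,::-1],None,fx=5,fy=5,interpolation=2)
t=manip.read_camera('top'); print(proj(t,[.5372,.0176,.05]))
b=cv2.resize(t['frame'][160:270,210:320,::-1],None,fx=5,fy=5,interpolation=2)
cv2.imwrite('pics/s6.png',cv2.resize(np.hstack([a,b]),(796,398),interpolation=cv2.INTER_AREA))
```

```text
[241.45092676 201.87873876] [233.16591556 195.65645834]
[265.06725165 203.32638312]
```

View pics/s6.png

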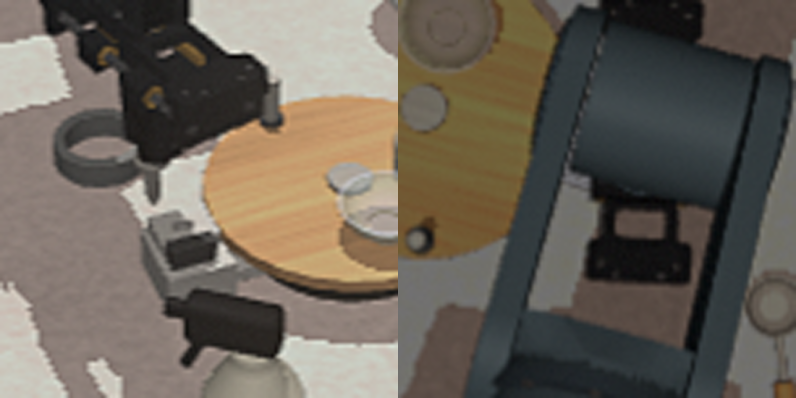

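Call:
{"name": "send_rows", "arguments": {
  "targets": [
    [0,0,0,-0.001,0,0.006,0.01],
    [0,0,0,-0.0015,0,0.009,0.01],
    [0,0,0,-0.0015,0,0.008,0.01],
    [0,0,0,-0.0011,0,0.0046,0.01],
    [0,0,0,0,0.01,0,0.01]
  ]
}}

```text
clock: 18.7
tool_pos: [0.5369, 0.0195, 0.1404]
ee_rot: [-1.571, 0.015, -0.019]
contact_force: [0.3, 0.6, -1.4]
grip_width: 0.219
```

Call:
{"name": "send_rows", "arguments": {
  "targets": [
    [0,0,0,0,0.01,0,0.01],
    [0,0,0,0,0.01,0,0.01],
    [0,0,0,0,0.004,0,0.01],
    [0,0,0,0,0,0,0.01],
    [0,0,0,0,0,0,0.01]
  ]
}}

```text
clock: 19.12
tool_pos: [0.5355, 0.018, 0.1142]
ee_rot: [-1.57, 0.02, -0.017]
contact_force: [0.1, -0.3, -0.6]
grip_width: 0.219
```

```bash
python3 g.py .536 .0173 .073
python3 - <<'E'
from m import *
c=manip.read_camera('scene')
cv2.imwrite('pics/s7.png',cv2.resize(c['frame'][170:230,210:290,::-1],None,fx=9,fy=9,interpolation=2))
s,M=st()
for z in (.05,s['tool_pos'][2]-.061): print((proj(c,[*s['tool_pos'][:2],z])-[210,170])*9)
print((proj(c,[.536,.0173,.05])-[210,170])*9)
E
```

```text
[0.5355 0.018  0.1142] F [ 0.14 -0.34 -0.65] w 0.21879162695929746 
 [[ 9.997e-01 -2.100e-03  2.380e-02]
 [-2.380e-02  2.000e-04  9.997e-01]
 [-2.100e-03 -1.000e+00  2.000e-04]]
tool move [ 0.0006  0.0412 -0.0007]
levelling deg [-0.01 -0.   -0.12]
[281.47682627 284.11579682]
[281.20518377 274.78431791]
[279.96245773 285.23755387]
```

View pics/s7.png

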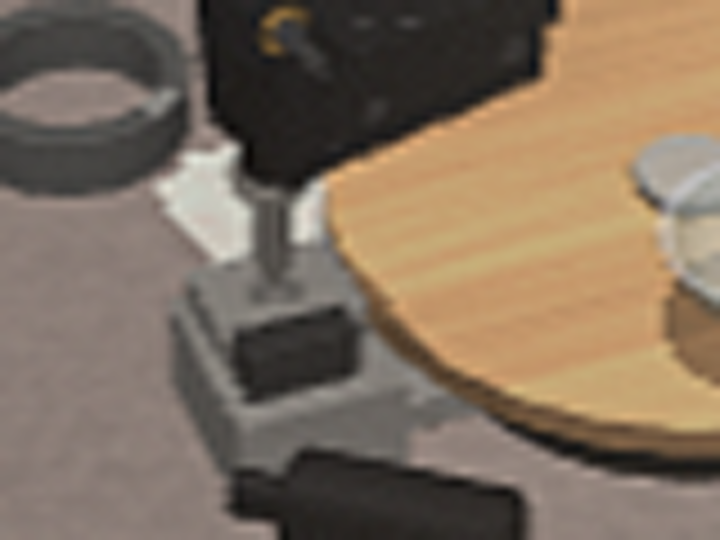

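Call:
{"name": "send_rows", "arguments": {
  "targets": [
    [0,0,0,0,0.002,0,0.01],
    [0,0,0,0,0.002,0,0.01],
    [0,0,0,0,0.002,0,0.01],
    [0,0,0,0,0.002,0,0.01],
    [0,0,0,0,0,0,0.01]
  ]
}}

```text
clock: 19.58
tool_pos: [0.5355, 0.0183, 0.1065]
ee_rot: [-1.571, 0.019, -0.017]
contact_force: [-0.3, 0.1, -1.2]
grip_width: 0.219
```

Call:
{"name": "send_rows", "arguments": {
  "targets": [
    [0,0,0,0,0.002,0,0.01],
    [0,0,0,0,0.002,0,0.01],
    [0,0,0,0,0.002,0,0.01],
    [0,0,0,0,0,0,0.01]
  ]
}}

```text
clock: 19.92
tool_pos: [0.5355, 0.0183, 0.1004]
ee_rot: [-1.571, 0.019, -0.017]
contact_force: [0.1, -0.2, -0.8]
grip_width: 0.218
```

Call:
{"name": "send_rows", "arguments": {
  "targets": [
    [0,0,0,0,0.0015,0,0.01],
    [0,0,0,0,0.0015,0,0.01],
    [0,0,0,0,0.0015,0,0.01],
    [0,0,0,0,0,0,0.01]
  ]
}}

```text
clock: 20.25
tool_pos: [0.5356, 0.0182, 0.096]
ee_rot: [-1.571, 0.019, -0.017]
contact_force: [-0.8, -0.4, -1.2]
grip_width: 0.221
```

Call:
{"name": "send_rows", "arguments": {
  "targets": [
    [0,0,0,0,0.0015,0,0.01],
    [0,0,0,0,0.0015,0,0.01],
    [0,0,0,0,0,0,0.01]
  ]
}}

```text
clock: 20.5
tool_pos: [0.5356, 0.0183, 0.093]
ee_rot: [-1.571, 0.019, -0.017]
contact_force: [0.6, -0.2, -0.6]
grip_width: 0.219
```

Tip is about 4 mm into the socket with no contact force; continuing.

Call:
{"name": "send_rows", "arguments": {
  "targets": [
    [0,0,0,0,0.0015,0,0.01],
    [0,0,0,0,0.0015,0,0.01],
    [0,0,0,0,0.0015,0,0.01],
    [0,0,0,0,0,0,0.01]
  ]
}}

```text
clock: 20.83
tool_pos: [0.5355, 0.0183, 0.0885]
ee_rot: [-1.571, 0.019, -0.017]
contact_force: [-0.2, -0.8, -1.1]
grip_width: 0.218
```

Call:
{"name": "send_rows", "arguments": {
  "targets": [
    [0,0,0,0,0.0015,0,0.01],
    [0,0,0,0,0.0015,0,0.01],
    [0,0,0,0,0,0,0.01]
  ]
}}

```text
clock: 21.08
tool_pos: [0.5356, 0.0182, 0.0855]
ee_rot: [-1.571, 0.019, -0.017]
contact_force: [-0.5, 0.6, -1.0]
grip_width: 0.219
```

Call:
{"name": "send_rows", "arguments": {
  "targets": [
    [0,0,0,0,0.0015,0,0.01],
    [0,0,0,0,0.0015,0,0.01],
    [0,0,0,0,0.0015,0,0.01],
    [0,0,0,0,0.0015,0,0.01],
    [0,0,0,0,0,0,0.01]
  ]
}}

```text
clock: 21.5
tool_pos: [0.5355, 0.0183, 0.0795]
ee_rot: [-1.571, 0.019, -0.017]
contact_force: [0.0, -0.5, -0.8]
grip_width: 0.223
```

Call:
{"name": "send_rows", "arguments": {
  "targets": [
    [0,0,0,0,0.0015,0,0.01],
    [0,0,0,0,0.0015,0,0.01],
    [0,0,0,0,0.001,0,0.01],
    [0,0,0,0,0.001,0,0.01],
    [0,0,0,0,0,0,0.01]
  ]
}}

```text
clock: 21.92
tool_pos: [0.5356, 0.0182, 0.0746]
ee_rot: [-1.571, 0.019, -0.018]
contact_force: [-0.1, 0.9, -0.7]
grip_width: 0.221
```

Call:
{"name": "send_rows", "arguments": {
  "targets": [
    [0,0,0,0,0.0005,0,0.01],
    [0,0,0,0,0.0005,0,0.01],
    [0,0,0,0,0.0005,0,0.01],
    [0,0,0,0,0.0005,0,0.01],
    [0,0,0,0,0,0,0.01]
  ]
}}

```text
clock: 22.33
tool_pos: [0.5358, 0.0182, 0.0729]
ee_rot: [-1.571, 0.019, -0.018]
contact_force: [-0.5, -0.3, -1.0]
grip_width: 0.218
```

Call:
{"name": "send_rows", "arguments": {
  "targets": [
    [0,0,0,0,0.0005,0,0.01],
    [0,0,0,0,0.0005,0,0.01],
    [0,0,0,0,0,0,0.01]
  ]
}}

```text
clock: 22.58
tool_pos: [0.5359, 0.0182, 0.0727]
ee_rot: [-1.571, 0.019, -0.018]
contact_force: [-3.7, -0.1, 7.0]
grip_width: 0.217
```

Call:
{"name": "send_rows", "arguments": {
  "targets": [
    [0,0,0,0,-0.0006,0,0.01],
    [0,0,0,0,0,0,0.024],
    [0,0,0,0,0,0,0.03],
    [0,0,0,0,0,0,0.04],
    [0,0,0,0,0,0,0.05]
  ]
}}

```text
clock: 23.0
tool_pos: [0.5358, 0.0182, 0.0724]
ee_rot: [-1.571, 0.019, -0.018]
contact_force: [-0.1, -0.8, 0.1]
grip_width: 0.469
```

Call:
{"name": "send_rows", "arguments": {
  "targets": [
    [0,0,0,0,0,0,0.05],
    [0,0,0,0,0,0,0.05],
    [0,0,0,0,-0.003,0,0.05],
    [0,0,0,0,-0.008,0,0.05],
    [0,0,0,0,-0.015,0,0.05]
  ]
}}

```text
clock: 23.42
tool_pos: [0.5346, 0.0184, 0.0978]
ee_rot: [-1.57, 0.021, -0.015]
contact_force: [0.6, 0.0, 0.5]
grip_width: 0.567
```

Call:
{"name": "send_rows", "arguments": {
  "targets": [
    [0,0,0,0,-0.02,0,0.05],
    [0,0,0,0,-0.03,0,0.05],
    [0,0,0,0,-0.03,0,0.05],
    [0,0,0,0,-0.03,-0.01,0.05],
    [0,0,0,0,-0.02,-0.03,0.05]
  ]
}}

```text
clock: 23.83
tool_pos: [0.5359, -0.0197, 0.2325]
ee_rot: [-1.57, 0.013, -0.018]
contact_force: [1.0, -0.9, 0.1]
grip_width: 0.565
```

Call:
{"name": "send_rows", "arguments": {
  "targets": [
    [0,0,0,0,-0.01,-0.04,0.05],
    [0,0,0,0,0,-0.04,0.05],
    [0,0,0,0,0,-0.03,0.05],
    [0,0,0,0,0,-0.02,0.05],
    [0,0,0,0,0,-0.01,0.05]
  ]
}}

```text
clock: 24.25
tool_pos: [0.5315, -0.1645, 0.2394]
ee_rot: [-1.572, 0.02, -0.021]
contact_force: [-0.1, 0.9, 0.3]
grip_width: 0.564
```

Call:
{"name": "send_rows", "arguments": {
  "targets": [
    [0,0,0,0,0,0,0.05],
    [0,0,0,0,0,0,0.05],
    [0,0,0,0,0,0,0.05],
    [0,0,0,0,0,0,0.05]
  ]
}}

```text
clock: 24.58
tool_pos: [0.5318, -0.1602, 0.2385]
ee_rot: [-1.57, 0.018, -0.016]
contact_force: [-0.4, 0.2, 0.5]
grip_width: 0.567
```

Run:
```python
from m import *
c=manip.read_camera('scene'); t=manip.read_camera('top')
a=cv2.resize(c['frame'][140:230,200:310,::-1],(484,396),interpolation=2); b=cv2.resize(t['frame'][150:240,190:280,::-1],(396,396),interpolation=2)
cv2.imwrite('pics/end.png',np.hstack([a,b])[:, :800] if 0 else cv2.resize(np.hstack([a,b]),(800,360)))
print(proj(c,[.536,.018,.1]),proj(t,[.536,.018,.1]))
```

```text
[240.8995621  187.24980245] [265.2395348  202.83298305]
```

View pics/end.png

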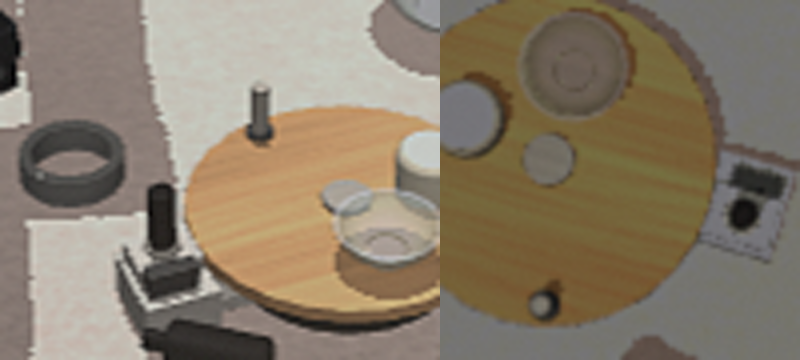

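The pictures show the pin standing upright in the ear. Its grip top is at scene pixel (240, 187), against (240.9, 187.2) predicted for fully home. The dish and pot are still on the platter and the arm is clear, so I'm handing in.

```bash
python3 -c "
from workcell import manip
print(manip.hand_in())"
```

```text
the job is handed in; nothing more can be done
None
```

The carousel is turned and pressed home, the pin is in and released, and I handed the job in at about 25 s of robot time. The hand-in reports no verdict.

- **Turning and pressing:** I pushed the post through about 49° with the shut gripper. Push force was about 2 to 4 N along the way. At the stop I raised it and held about 14 to 15 N for more than 0.5 s; the highest reading was 15.2 N.
- **Pin:** It came straight out of the rest and went down through the ear into the socket. No side or upward force showed until the collar seated at about 7 N, with the tool within 0.5 mm of the height planned for fully home. I then opened the gripper and backed well away.
- **Last checks:** In both cameras the pin stands upright with its collar on the ear, and the ear rests at the stop. In the last pictures, the dish and pot are standing on the platter. The pin's top is within about 1 pixel (roughly 2 mm) of where fully home should put it.

**What did not quite agree:**
- The finger met the post with the tool centre about 12 mm from the post's axis. I expected 16 mm from the 18 mm pad width, and I never explained the difference. The unforced insertion suggests the hole position was good.
- The arm rang by about 1 cm after fast moves, so I let it settle before gripping the pin.
- I did not check the bystanders one by one at the end, but no unexpected contact forces appeared in the readings.

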